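Start the extractor and roll its speed wheel to the marks

TASK

Switch on the extractor by pressing down the raised near end of its rocker, and with a fingertip roll its knurled speed wheel towards the robot until the white line on the wheel clicks in level with the two index marks beside it. Work by touch only: leave the pot, the mwiko and everything else that stands or lies about where it is, and come away from the controls.

Things in the scene. Friction and masses are not known exactly. Their poses are not given: they have to be found in the camera images.
- extractor: Steel downdraft extractor: a level-topped fixed box 600 mm wide (y), 130 deep (x), 120 high, rising behind a narrow glass hob, louvres towards the robot. Origin: centre of its foot; x points away from the robot. On its top are the rocker switch and the speed wheel, 150 to 200 mm apart, either one on the left; a spice jar and a salt pot stand beyond them.
- rocker_on_end (a point): Pressing point on the white rocker paddle's top face, near its raised end (the end nearer the robot), 24 mm from the pivot; moves with the paddle. x: along the paddle to its other end; z: its upward normal. Off, it stands 14 mm above the extractor's top. Press it straight down 5 to 6 mm (2 to 4 N) and it goes over centre and snaps on, ending about 8 mm lower than it began.
- switch_plate: Black bezel of the rocker, 84 x 52 mm, 4 mm high; origin at its centre on the extractor's top. The white paddle in it is 64 mm long (x) and 34 mm wide, pivoting across its middle; its far end stands 6 mm above the extractor's top when off.
- rocker (a joint): Angle of the rocker paddle in rad: 0 = off (the end nearer the robot raised), 0.32 = fully on (that end down). It snaps to one or the other.
- wheel_crown (a point): Topmost point (crown) of the speed wheel, fixed, does not turn with it. x: level, away from the robot, at right angles to the axle; y: along the axle; z up. A fingertip pressed down on the crown with 4 to 20 N and drawn level along -x rolls the wheel without slipping, 13.4 mm of travel per click.
- wheel_plate: Mount of the speed wheel; origin on the extractor's top, 14 mm below the crown. The wheel: black knurled disc, 64 mm diameter, 22 mm wide, level axle 32 mm below the crown; only its upper 14 mm shows, between two grey cheeks 9 mm high, 70 mm long along x, outer width 44 mm, each with a white index mark at mid-length.
- speed_wheel (a joint): Wheel angle in rad, grows as the crown rolls towards the robot. Clicks into steps at 0, 0.419, 0.838, 1.257, 1.676; let go between steps it springs to the nearer one (about 2 N at the rim to leave a step). At 0.838 the white line across the rim is at the crown, level with the index marks; it starts one or two clicks short, its line on the side away from the robot.
- pot: Black hard-anodised pot, 206 mm across, 110 mm high, with two loop handles, on the hob; origin at the centre of its underside. Leave alone.
- mwiko: Flat wooden mwiko (stirring paddle), 330 mm long, 10 mm thick, lying crosswise on the pot's rim; origin on its underside. Leave alone.
- serving_bowl: Ochre ceramic serving bowl, 190 mm across, 70 mm high, on the counter in front of the extractor's left half; origin at the centre of its underside. Leave alone.
- whisk: Flat silicone-tipped whisk, 270 mm long, at most 14 mm high, lying on the counter between hob and bowl; origin on its underside in the wire head, 64 mm from its tip. Leave alone.
- spice_jar: Amber glass spice jar, 42 mm across, 68 mm high, standing on the extractor's top towards one end; origin at the centre of its underside. Leave alone.
- salt_pot: White ceramic salt pot, 52 mm across, 60 mm high, standing on the extractor's top towards one end; origin at the centre of its underside. Leave alone.

How it is judged:
At the end, for the whole second after the job is handed in: The rocker is fully on (above 0.28 rad of 0.32), the speed wheel rests in the step with its white line at the index marks (0.838 rad, within 0.1), and none of the six loose things is more than 20 mm from where it stood (value of joint rocker above 0.28 rad and value of joint speed_wheel between 0.738 and 0.938 rad and velocity of joint speed_wheel between -0.1 and 0.1 rad/s and distance of each of pot, mwiko, serving_bowl, whisk, spice_jar, salt_pot from where it was at the start of the episode below 0.02 m); the robot touches nothing.
It fails at once if a loose thing is lifted, carried or shifted by more than 20 mm (distance of any of pot, mwiko, serving_bowl, whisk, spice_jar, salt_pot from where it was at the start of the episode above 0.02 m).
It also fails if it takes over 42 s, if anything falls off the work surface, if the arm or the gripper's body presses on something with over 40 N, if the wrist force passes 120 N, or if a joint passes its speed limit or range.

ROBOT

A 6-joint arm with a two-finger parallel gripper is mounted at the origin on the work surface. World frame = base frame: x ahead of the robot, y to its left, z up, the work surface at z = 0. Lengths are in m, angles in rad, forces in N, time in s.
With the tool pointing down it reaches from about 0.3 to 0.875 m from the base axis. Payload 6.4 kg.
Tool frame: the origin (TCP) lies at the very end of the fingers, on their centre line; the grasp point (between the pads) lies tcp_to_grasp behind it (tcp_to_grasp is the distance from the TCP to the grasp point, in m); z points along the fingers, y is the direction in which the jaws open and shut (so a half turn about z gives the same grasp; the last joint's range is limited). The gripper opens to 85 mm and grips with 20 to 120 N. Pads are 22 mm wide; open, the fingers measure 114 mm over their backs; the gripper's body (76 mm by 85 mm) begins 54 mm behind the grasp point. The pads swing forward as they close: fully open they stand 13 mm farther back than shut.
Start: joints at [-1.404, 0.181, 1.607, -0, 1.354, -0.206], TCP at [0.209, -0.536, 0.231] pointing down, gripper open.
Joint ranges: [-2.99, 2.99], [-0.89, 2.07], [0.3, 2.58], [-1.14, 4.28], [0, 2.63], [-3.12, 3.12]. Speed limits (rad/s): [2.57, 2.57, 3.01, 3.14, 3.14, 3.14].

INTERFACE

Orientations are given as a unit quaternion [w, x, y, z].
In Python, from bench import get_obs, camera, hand_in, tcp_to_grasp gives the robot as it stands.
- The arm moves only by the shell command python3 -m inch 'ROWS' [OPENING]. ROWS is JSON, a list of rows, each an object with "delta_pos": the shift along the tool's x, y, z in cm, a list of three; "rotation": the turn, a rotation vector about the tool's x, y, z in rad, a list of three. In form: [{"delta_pos": [x, y, z], "rotation": [rx, ry, rz]}, ...]. A call has 1 to 10 rows; each row shifts and turns the commanded pose from where the row before left it, along the tool's axes as they then stand; what a row does not reach is not made up. A row lasts 1/10 s, in which the tool goes at most 50 mm and 8.59 degrees, less where a joint would pass 70% of its speed; a pose out of reach is approached as far as the arm can. A call is refused whole if a number of a shift passes 5 or a number of a turn 0.15, either way. A call with a gripper value outside its range is refused whole. OPENING is the finger opening in cm, from 0 to 8.54, set as the call begins (- or left out, the last holds). The fingers move at their own pace and stop on an object; the grip force is fixed at half the most. Time passes only in rows, so rows that do not move let the fingers close. It gives the time, the measured TCP pose, the force and the opening at its end, in the units of the state.
- get_obs(): the state, without advancing time (a new reading comes with each control period).
- camera(name): name is "scene" or "top"; returns a dict with "color" (420x560x3 uint8, red, green, blue), "vfov" (degrees; the focal length in pixels is half the picture's height over the tangent of half this angle, whatever the lens; pixels are square), "cx", "cy" (the principal point, pixels), "eye" and "orientation" of the camera in the world. Camera axes: x right, y down, z forward; pixel columns grow to the right and rows downward; lengths in m; the calibration is good to about 2 mm. A picture is of the moment at which its call begins. There is no depth.
- hand_in(): hands the job in, once; it reports no verdict.
The state is a dict: "time_s": time; "q": joint angles; "dq": joint speeds; "joint_efforts": joint torques, N m; "eef_pos": TCP position; "eef_rot": TCP orientation; "wrist_force": force on the tool from outside, world axes, zero at the start; "torque": the same for the moment, N m; "opening": opening from 0.0 (shut) to 1.0 (fully open).
Only numpy, scipy, OpenCV 4.12 (cv2) and the standard library are available. Lean on these libraries where they do the work, as an engineer would, in place of code of your own. Each camera call takes 0.05 s, during which the arm holds its last target.

## Working session

There is one attempt and no reset: what is moved stays moved. The work goes in short steps, Python scripts to look and compute and a shell command to move; the robot and the scene stay as the last step left them, time stands still between calls to the robot, and variables do not carry over. Pictures are saved under pics/ and viewed, and the job is handed in when it is done.

```bash
ls; mkdir -p pics; python3 - <<'E'
from bench import *
import cv2
o=get_obs(); print({k:(v if not hasattr(v,'tolist') else v.tolist()) for k,v in o.items()}); print(tcp_to_grasp)
for n in ("scene","top"):
    c=camera(n); cv2.imwrite(f"pics/{n}0.png",c["color"][:,:,::-1]); print({k:v for k,v in c.items() if k!="color"})
E
```

```text
pics
{'time_s': 0.0, 'q': [-1.404275402954364, 0.18154315369704135, 1.6079989379790465, -2.2873578144605487e-06, 1.3538204853495124, -0.20630181930431948], 'dq': [0.0010951173238145826, -0.0005887159463468822, -0.0010046267863185385, 8.547036426124594e-05, 0.00048302526452346345, -0.0014556007595660483], 'joint_efforts': [-0.0003579227086447645, -44.487833976745605, -35.13369798660278, -0.0003164917688991409, 0.009066989296115935, 4.282573229374975e-06], 'eef_pos': [0.20936199059852956, -0.5349345048760673, 0.23038735980444464], 'eef_rot': [-0.0008848087586219325, 0.9826752242094811, 0.18533380848232134, 1.6484698052137127e-05], 'wrist_force': [-0.8766846566792426, 0.46649010161300913, -0.5703275218936187], 'torque': [0.036708592532118695, -0.03079047540531661, 0.05431222369719561], 'opening': 0.9994809191180134}
0.0187
{'vfov': 45.572319123367265, 'cx': 273.3804149901782, 'cy': 214.03221335044276, 'eye': array([ 1.24266291, -0.0137765 ,  0.8047991 ]), 'orientation': array([-0.27539501,  0.66634985,  0.64071327, -0.26385977])}
{'vfov': 52.99092220116505, 'cx': 281.75771783182967, 'cy': 210.920399948708, 'eye': array([0.39834151, 0.01098614, 1.10713299]), 'orientation': array([ 0.05479487, -0.69988552,  0.71085408, -0.0429447 ])}
```

View pics/scene0.png

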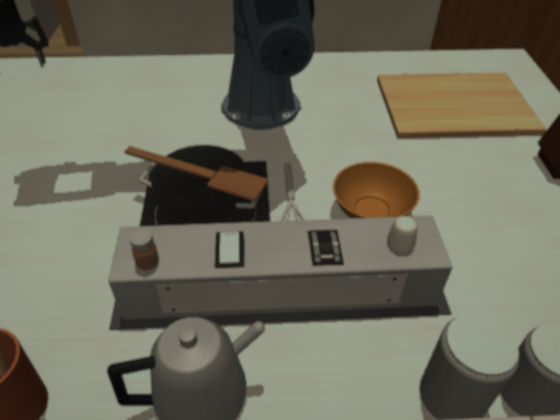

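View pics/top0.png

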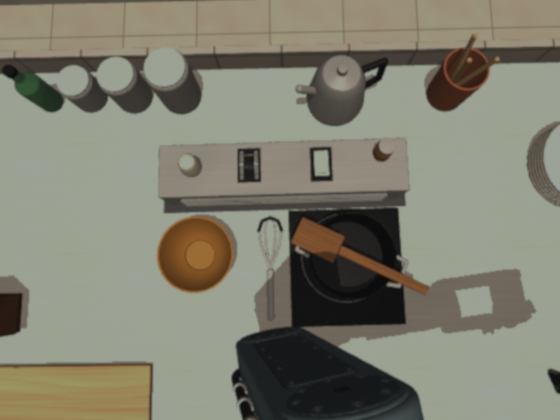

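```bash
cat > h.py <<'E'
import numpy as np, cv2
from scipy.spatial.transform import Rotation as R
def cam(c):
    q=np.array(c["orientation"]); Rm=R.from_quat(np.r_[q[1:],q[0]]).as_matrix()
    h=c["color"].shape[0]; f=h/2/np.tan(np.radians(c["vfov"])/2)
    return Rm,np.array(c["eye"]),f
def ray(c,u,v,z):
    Rm,e,f=cam(c); d=Rm@np.array([(u-c["cx"])/f,(v-c["cy"])/f,1]); return e+d*(z-e[2])/d[2]
def proj(c,p):
    Rm,e,f=cam(c); x=Rm.T@(np.array(p)-e); return f*x[0]/x[2]+c["cx"],f*x[1]/x[2]+c["cy"]
E
python3 - <<'E'
from bench import *
from h import *
for n,(a,b,w,hh) in {"scene":(195,215,170,70),"top":(225,135,120,60)}.items():
    c=camera(n); np.save(f"{n}.npy",c,allow_pickle=True)
    k=c["color"][b:b+hh,a:a+w]; s=800//w if n=="top" else 4.7
    im=cv2.resize(k[:,:,::-1],None,fx=s,fy=s,interpolation=cv2.INTER_CUBIC)
    im=cv2.convertScaleAbs(im,alpha=1.5); print(n,s,im.shape)
    cv2.imwrite(f"pics/{n}_crop.png",im)
E
```

```text
scene 4.7 (329, 799, 3)
top 6 (360, 720, 3)
```

View pics/scene_crop.png

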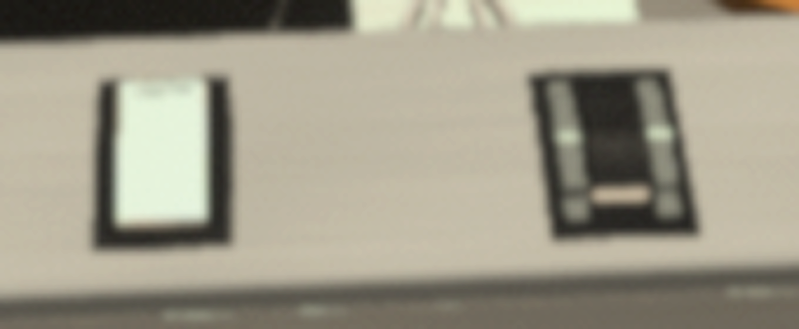

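View pics/top_crop.png

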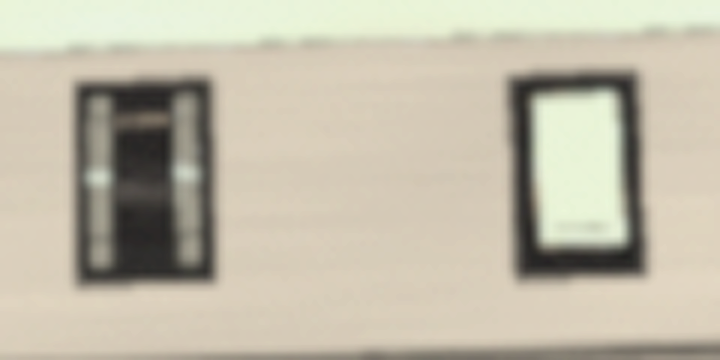

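The scene crop shows the rocker on the robot's right (near end raised) and the wheel on its left. The white line is well off the index marks on the far side, at about (140,120) in the top crop with the marks at (98,177) and (187,172). Next I'll work out positions from both cameras.

```bash
python3 - <<'E'
from h import *
t=np.load("top.npy",allow_pickle=True).item(); s=np.load("scene.npy",allow_pickle=True).item()
T=lambda x,y,z: ray(t,225+(x+.5)/6-.5,135+(y+.5)/6-.5,z).round(4)
S=lambda x,y,z: ray(s,195+(x+.5)/4.7-.5,215+(y+.5)/4.7-.5,z).round(4)
print("marks",T(98,177,.129),T(187,172,.129),S(568,134,.129),S(659,132,.129))
print("wheelplate corners T",[T(*p,.122) for p in[(77,85),(210,78),(214,281),(80,287)]])
print("wheelplate corners S",[S(*p,.122) for p in[(530,74),(668,70),(697,233),(554,240)]])
print("switch corners T",[T(*p,.124) for p in[(510,78),(636,72),(645,271),(518,277)]])
print("switch corners S",[S(*p,.124) for p in[(102,82),(228,78),(231,243),(94,248)]])
# predicted line positions for 1/2 clicks
m=(T(98,177,.129)+T(187,172,.129)+S(568,134,.129)+S(659,132,.129))/4; print(m)
yaw=0
for k in(0,1,2):
    a=.419*k; p=[m[0]+.032*np.sin(a),m[1],.134-.032*(1-np.cos(a))]
    u,v=proj(t,p);print(k,"top",(u-225)*6,(v-135)*6,end=' ')
    u,v=proj(s,p);print("scene",(u-195)*4.7,(v-215)*4.7)
E
```

```text
marks [0.6491 0.1223 0.129 ] [0.6505 0.0868 0.129 ] [0.648  0.0866 0.129 ] [0.6483 0.1216 0.129 ]
wheelplate corners T [array([0.689 , 0.1315, 0.122 ]), array([0.6909, 0.0779, 0.122 ]), array([0.6076, 0.0769, 0.122 ]), array([0.6061, 0.1303, 0.122 ])]
wheelplate corners S [array([0.6096, 0.0757, 0.122 ]), array([0.6095, 0.1308, 0.122 ]), array([0.6927, 0.1308, 0.122 ]), array([0.694 , 0.0773, 0.122 ])]
switch corners T [array([ 0.6879, -0.0426,  0.124 ]), array([ 0.6894, -0.093 ,  0.124 ]), array([ 0.6081, -0.0941,  0.124 ]), array([ 0.6066, -0.0438,  0.124 ])]
switch corners S [array([ 0.6092, -0.0936,  0.124 ]), array([ 0.609, -0.044,  0.124]), array([ 0.6924, -0.0426,  0.124 ]), array([ 0.6928, -0.0932,  0.124 ])]
[0.648975 0.104325 0.129   ]
0 top 139.31680768930772 170.8294480505943 scene 613.4190734384439 124.08148043965154
1 top 139.88096674133521 140.62515447569 scene 616.7598860067751 154.62482530006827
2 top 141.67228446358183 119.59128878156679 scene 618.4352635052383 189.7714018950205
```

```bash
python3 -m inch '[{"delta_pos":[0,0,-0.5],"rotation":[0,0,0.125]},{"delta_pos":[0,0,-0.5],"rotation":[0,0,0.125]},{"delta_pos":[0,0,-0.5],"rotation":[0,0,0.123]},{"delta_pos":[1,-1,-0.5],"rotation":[0,0,0]},{"delta_pos":[2,-2.5,0],"rotation":[0,0,0]},{"delta_pos":[2.5,-2.5,0],"rotation":[0,0,0]},{"delta_pos":[2.5,-2.5,0],"rotation":[0,0,0]},{"delta_pos":[2.5,-2.5,0],"rotation":[0,0,0]},{"delta_pos":[2.5,-2.5,0],"rotation":[0,0,0]},{"delta_pos":[1,-1,0],"rotation":[0,0,0]}]' 0
```

```text
time_s: 1.2
eef_pos: [0.3516, -0.3875, 0.2514]
eef_rot: [-0.0, 1.0, 0.003, 0.0]
wrist_force: [0.3, -1.3, 0.1]
opening: -0.0
```

```bash
python3 -m inch '[{"delta_pos":[1.5,-1.9,0],"rotation":[0,0,0]},{"delta_pos":[3,-3.5,0],"rotation":[0,0,0]},{"delta_pos":[3.3,-3.5,0],"rotation":[0,0,0]},{"delta_pos":[3.3,-3.5,0],"rotation":[0,0,0]},{"delta_pos":[3.3,-3.5,0],"rotation":[0,0,0]},{"delta_pos":[3,-4,0],"rotation":[0,0,0]},{"delta_pos":[3,-3.5,0],"rotation":[0,0,0]},{"delta_pos":[3,-3.5,0],"rotation":[0,0,0]},{"delta_pos":[2,-3,0],"rotation":[0,0,0]},{"delta_pos":[1.4,-2,0],"rotation":[0,0,0]}]'; python3 -m inch '[{"delta_pos":[0,0,0],"rotation":[0,0,0]},{"delta_pos":[0,0,0],"rotation":[0,0,0]}]'
```

```text
time_s: 2.2
eef_pos: [0.6185, -0.0689, 0.251]
eef_rot: [-0.0, 1.0, 0.002, -0.0]
wrist_force: [0.3, -0.8, -0.9]
opening: 0.002
time_s: 2.4
eef_pos: [0.6173, -0.0712, 0.2509]
eef_rot: [0.0, 1.0, 0.001, -0.0]
wrist_force: [0.3, 0.2, -0.6]
opening: -0.002
```

```bash
python3 -m inch '[{"delta_pos":[0.5,-0.25,1],"rotation":[0,0,0]},{"delta_pos":[0,0,2],"rotation":[0,0,0]},{"delta_pos":[0,0,2],"rotation":[0,0,0]},{"delta_pos":[0,0,2],"rotation":[0,0,0]},{"delta_pos":[0,0,2],"rotation":[0,0,0]},{"delta_pos":[0,0,1],"rotation":[0,0,0]},{"delta_pos":[0,0,0.5],"rotation":[0,0,0]},{"delta_pos":[0,0,0],"rotation":[0,0,0]},{"delta_pos":[0,0,0],"rotation":[0,0,0]}]'
python3 - <<'E'
from bench import *
from h import *
for n,(a,b,w,hh) in {"scene":(195,165,170,120)}.items():
    c=camera(n); k=c["color"][b:b+hh,a:a+w]
    im=cv2.convertScaleAbs(cv2.resize(k[:,:,::-1],None,fx=4.7,fy=4.7,interpolation=cv2.INTER_CUBIC),alpha=1.4)
    cv2.imwrite("pics/s1.png",im)
E
```

```text
time_s: 3.3
eef_pos: [0.6231, -0.0695, 0.1473]
eef_rot: [0.0, 1.0, -0.0, 0.001]
wrist_force: [-0.1, 0.4, -1.0]
opening: -0.003
```

View pics/s1.png

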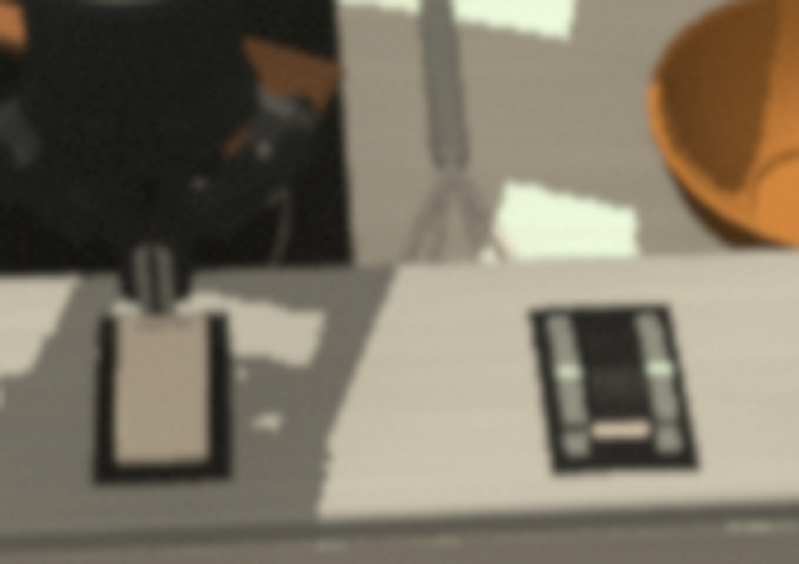

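The fingertip (crop (155,310)) hovers over the raised near end of the paddle, centred on it. I'll press down now.

```bash
python3 -m inch '[{"delta_pos":[0,0,0.5],"rotation":[0,0,0]},{"delta_pos":[0,0,0.4],"rotation":[0,0,0]},{"delta_pos":[0,0,0.3],"rotation":[0,0,0]},{"delta_pos":[0,0,0.2],"rotation":[0,0,0]},{"delta_pos":[0,0,0.2],"rotation":[0,0,0]},{"delta_pos":[0,0,0.1],"rotation":[0,0,0]},{"delta_pos":[0,0,0],"rotation":[0,0,0]}]';  python3 -m inch '[{"delta_pos":[0,0,0.1],"rotation":[0,0,0]},{"delta_pos":[0,0,0.1],"rotation":[0,0,0]},{"delta_pos":[0,0,0.1],"rotation":[0,0,0]},{"delta_pos":[0,0,0],"rotation":[0,0,0]}]'
```

```text
time_s: 4.05
eef_pos: [0.6225, -0.0691, 0.129]
eef_rot: [-0.0, 1.0, -0.0, -0.0]
wrist_force: [0.0, 0.1, -0.1]
opening: 0.001
time_s: 4.45
eef_pos: [0.6229, -0.0692, 0.1278]
eef_rot: [0.0, 1.0, -0.0, 0.0]
wrist_force: [-3.4, 1.1, 8.4]
opening: 0.001
```

```bash
python3 -m inch '[{"delta_pos":[0,0,-1],"rotation":[0,0,0]},{"delta_pos":[0,-1,-2],"rotation":[0,0,0]},{"delta_pos":[0.5,-3,-2],"rotation":[0,0,0]},{"delta_pos":[0.5,-4,0],"rotation":[0,0,0]},{"delta_pos":[0.8,-4,0],"rotation":[0,0,0]},{"delta_pos":[0.8,-3,0],"rotation":[0,0,0]},{"delta_pos":[0.4,-2.2,0],"rotation":[0,0,0]},{"delta_pos":[0,0,0],"rotation":[0,0,0]},{"delta_pos":[0,0,0],"rotation":[0,0,0]},{"delta_pos":[0,0,0],"rotation":[0,0,0]}]'
python3 - <<'E'
from bench import *
from h import *
for n,(a,b,w,hh) in {"scene":(195,165,170,120)}.items():
    c=camera(n); k=c["color"][b:b+hh,a:a+w]
    im=cv2.convertScaleAbs(cv2.resize(k[:,:,::-1],None,fx=4.7,fy=4.7,interpolation=cv2.INTER_CUBIC),alpha=1.4)
    cv2.imwrite("pics/s2.png",im)
E
```

```text
time_s: 5.45
eef_pos: [0.6525, 0.102, 0.1764]
eef_rot: [0.0, 1.0, -0.0, -0.0]
wrist_force: [-1.1, -0.4, 0.8]
opening: -0.004
```

View pics/s2.png

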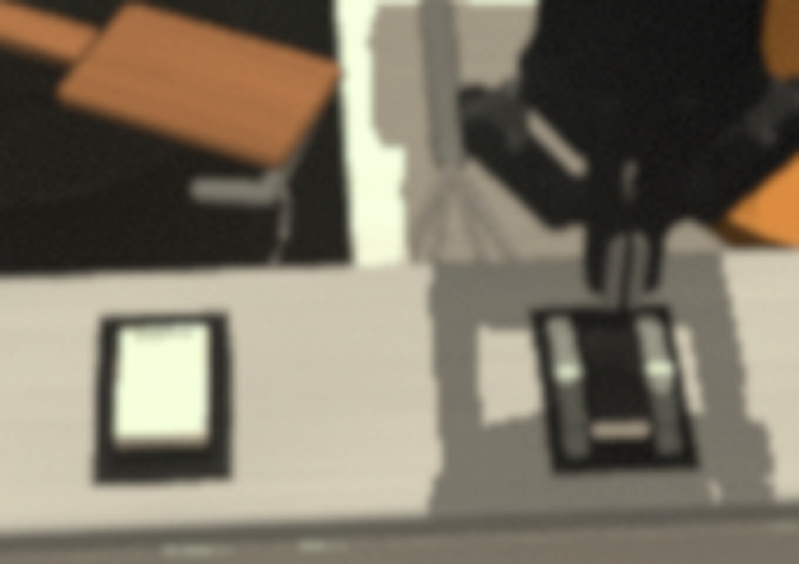

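The rocker has gone over: its white face now starts at row 322 and its far end is raised (lower lip at row 445). The gripper is over the wheel, whose line is still at (620,430). I'll lower onto the crown, slightly to the far side.

```bash
python3 -m inch '[{"delta_pos":[0.4,-0.2,1],"rotation":[0,0,0]},{"delta_pos":[0,0,1.5],"rotation":[0,0,0]},{"delta_pos":[0,0,1],"rotation":[0,0,0]},{"delta_pos":[0,0,0.4],"rotation":[0,0,0]},{"delta_pos":[0,0,0],"rotation":[0,0,0]},{"delta_pos":[0,0,0],"rotation":[0,0,0]}]';  python3 -m inch '[{"delta_pos":[0,0,0.1],"rotation":[0,0,0]},{"delta_pos":[0,0,0.1],"rotation":[0,0,0]},{"delta_pos":[0,0,0.1],"rotation":[0,0,0]},{"delta_pos":[0,0,0],"rotation":[0,0,0]}]';python3 -m inch '[{"delta_pos":[0,0,0.1],"rotation":[0,0,0]},{"delta_pos":[0,0,0],"rotation":[0,0,0]}]'
```

```text
time_s: 6.1
eef_pos: [0.6567, 0.1049, 0.1373]
eef_rot: [0.0, 1.0, -0.0, 0.0]
wrist_force: [0.4, 0.2, -0.1]
opening: 0.002
time_s: 6.5
eef_pos: [0.6566, 0.1049, 0.1343]
eef_rot: [-0.0, 1.0, -0.0, 0.0]
wrist_force: [0.2, -0.7, -0.5]
opening: 0.0
time_s: 6.7
eef_pos: [0.6569, 0.1049, 0.134]
eef_rot: [-0.0, 1.0, -0.0, 0.0]
wrist_force: [-0.9, 0.4, 4.5]
opening: 0.001
```

```bash
python3 -m inch '[{"delta_pos":[0,0,0.08],"rotation":[0,0,0]},{"delta_pos":[0,0,0],"rotation":[0,0,0]}]'; python3 -m inch '[{"delta_pos":[-0.2,0,0],"rotation":[0,0,0]},{"delta_pos":[-0.2,0,0],"rotation":[0,0,0]},{"delta_pos":[-0.2,0,0],"rotation":[0,0,0]},{"delta_pos":[-0.2,0,0],"rotation":[0,0,0]}]';python3 -m inch '[{"delta_pos":[-0.2,0,0],"rotation":[0,0,0]},{"delta_pos":[-0.2,0,0],"rotation":[0,0,0]},{"delta_pos":[-0.17,0,0],"rotation":[0,0,0]},{"delta_pos":[0,0,0],"rotation":[0,0,0]}]'
```

```text
time_s: 6.9
eef_pos: [0.6573, 0.105, 0.134]
eef_rot: [-0.0, 1.0, -0.0, 0.001]
wrist_force: [-0.6, 0.2, 7.7]
opening: 0.004
time_s: 7.3
eef_pos: [0.6497, 0.1048, 0.134]
eef_rot: [0.0, 1.0, -0.0, 0.002]
wrist_force: [0.4, 1.1, 7.4]
opening: 0.0
time_s: 7.7
eef_pos: [0.6435, 0.1047, 0.1339]
eef_rot: [0.0, 1.0, -0.0, 0.001]
wrist_force: [-0.5, -0.2, 8.0]
opening: -0.0
```

Next I lift away, move back towards the robot and look.

```bash
python3 -m inch '[{"delta_pos":[0,0,-0.5],"rotation":[0,0,0]},{"delta_pos":[0,0,-1.5],"rotation":[0,0,0]},{"delta_pos":[0,0,-1.5],"rotation":[0,0,0]},{"delta_pos":[0,0,0],"rotation":[0,0,0]},{"delta_pos":[0,0,0],"rotation":[0,0,0]}]'
python3 - <<'E'
from bench import *
from h import *
for n,(a,b,w,hh) in {"scene":(195,165,170,120)}.items():
    c=camera(n); k=c["color"][b:b+hh,a:a+w]
    im=cv2.convertScaleAbs(cv2.resize(k[:,:,::-1],None,fx=4.7,fy=4.7,interpolation=cv2.INTER_CUBIC),alpha=1.4)
    cv2.imwrite("pics/s3.png",im)
E
```

```text
time_s: 8.2
eef_pos: [0.6434, 0.1049, 0.1685]
eef_rot: [0.0, 1.0, -0.0, 0.001]
wrist_force: [-0.8, 0.2, -0.9]
opening: 0.001
```

View pics/s3.png

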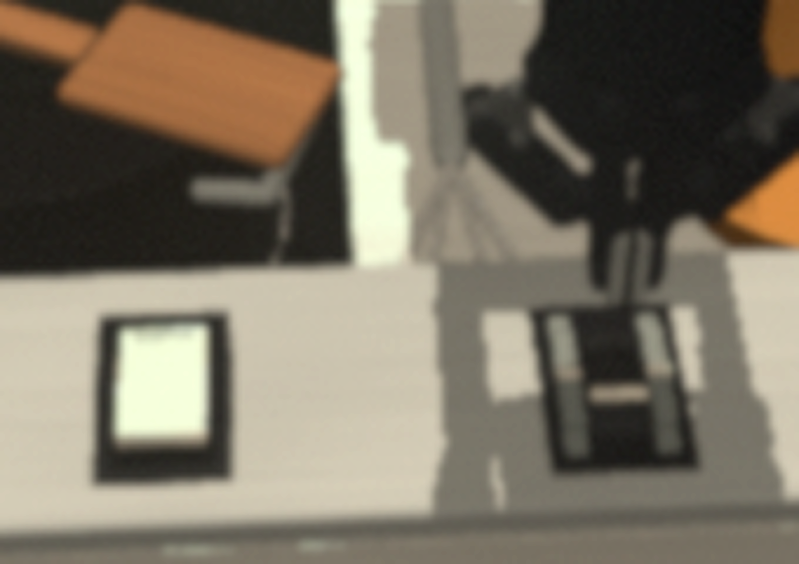

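The line has moved to (617,393), which matches my prediction for one click short (row 390). The same stroke goes again.

```bash
python3 -m inch '[{"delta_pos":[1.37,0,0],"rotation":[0,0,0]},{"delta_pos":[0,0,1.5],"rotation":[0,0,0]},{"delta_pos":[0,0,1.2],"rotation":[0,0,0]},{"delta_pos":[0,0,0.4],"rotation":[0,0,0]},{"delta_pos":[0,0,0.2],"rotation":[0,0,0]},{"delta_pos":[0,0,0.1],"rotation":[0,0,0]},{"delta_pos":[0,0,0.1],"rotation":[0,0,0]},{"delta_pos":[0,0,0],"rotation":[0,0,0]}]'; python3 -m inch '[{"delta_pos":[-0.2,0,0],"rotation":[0,0,0]},{"delta_pos":[-0.2,0,0],"rotation":[0,0,0]},{"delta_pos":[-0.2,0,0],"rotation":[0,0,0]},{"delta_pos":[-0.2,0,0],"rotation":[0,0,0]}]';python3 -m inch '[{"delta_pos":[-0.2,0,0],"rotation":[0,0,0]},{"delta_pos":[-0.2,0,0],"rotation":[0,0,0]},{"delta_pos":[-0.17,0,0],"rotation":[0,0,0]},{"delta_pos":[0,0,0],"rotation":[0,0,0]}]'
```

```text
time_s: 9.05
eef_pos: [0.6572, 0.1049, 0.1339]
eef_rot: [0.0, 1.0, -0.0, 0.001]
wrist_force: [-0.3, -0.3, 9.7]
opening: 0.003
time_s: 9.45
eef_pos: [0.6497, 0.1049, 0.1339]
eef_rot: [0.0, 1.0, -0.0, 0.002]
wrist_force: [1.8, 0.3, 8.5]
opening: 0.001
time_s: 9.85
eef_pos: [0.6433, 0.1048, 0.1339]
eef_rot: [0.0, 1.0, -0.0, 0.001]
wrist_force: [-0.7, -1.0, 9.7]
opening: 0.002
```

```bash
python3 -m inch '[{"delta_pos":[0,0,-0.5],"rotation":[0,0,0]},{"delta_pos":[0,0,-2],"rotation":[0,0,0]},{"delta_pos":[0,0,-3],"rotation":[0,0,0]},{"delta_pos":[0,0,-4],"rotation":[0,0,0]},{"delta_pos":[-1,0,-3],"rotation":[0,0,0]},{"delta_pos":[-3,0,-1],"rotation":[0,0,0]},{"delta_pos":[-3,0,0],"rotation":[0,0,0]},{"delta_pos":[-2,0,0],"rotation":[0,0,0]},{"delta_pos":[0,0,0],"rotation":[0,0,0]},{"delta_pos":[0,0,0],"rotation":[0,0,0]}]'
python3 - <<'E'
from bench import *
from h import *
for n,(a,b,w,hh) in {"scene":(195,165,170,120)}.items():
    c=camera(n); k=c["color"][b:b+hh,a:a+w]
    im=cv2.convertScaleAbs(cv2.resize(k[:,:,::-1],None,fx=4.7,fy=4.7,interpolation=cv2.INTER_CUBIC),alpha=1.4)
    cv2.imwrite("pics/s4.png",im); cv2.imwrite("pics/s4full.png",c["color"][:,:,::-1])
E
```

```text
time_s: 10.85
eef_pos: [0.5528, 0.105, 0.2672]
eef_rot: [-0.0, 1.0, -0.0, -0.0]
wrist_force: [0.4, -0.3, 0.5]
opening: -0.003
```

View pics/s4.png

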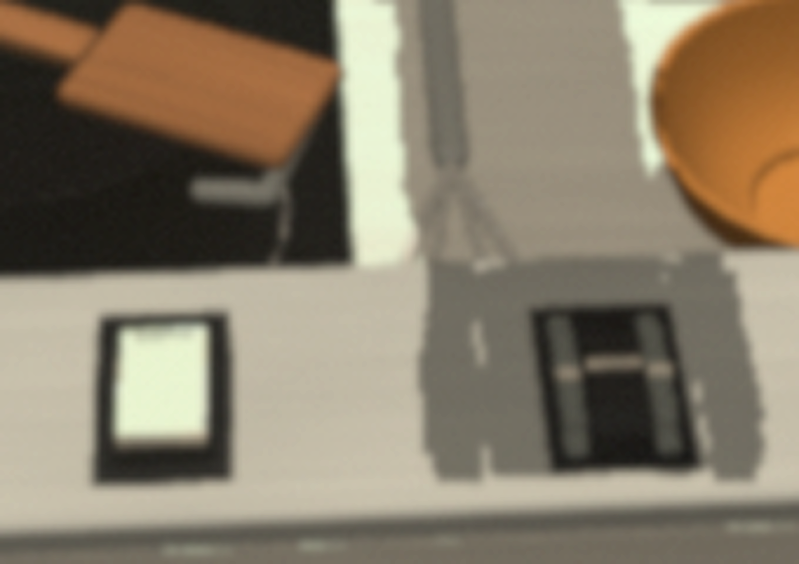

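View pics/s4full.png

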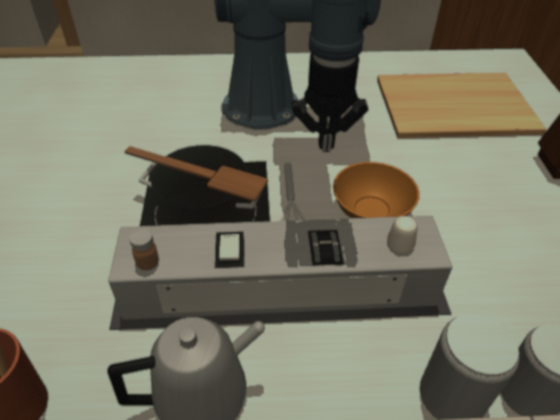

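The line is at (613,362), against 359 predicted for the index step, and sits between the marks at row 370 (5 mm lower than the crown). The rocker is on, the loose things haven't moved and the arm is clear, so I'm handing in.

```bash
python3 -c "
from bench import *
hand_in(); print(get_obs()['time_s'])"
```

```text
the job is handed in; nothing more can be done
the job is handed in; nothing more can be done
```

I switched the extractor on and rolled the speed wheel two clicks towards the robot, to the index marks. Then I handed the job in after about 11 s of the 42 s allowed; hand-in gives no verdict.

- **Rocker:** I pressed its near end with the shut fingertips, reading 8.4 N at the bottom. The picture afterwards shows its far end raised, so it is on. I judged this from the picture, as there is no joint reading.
- **Wheel:** I used two 13.7 mm strokes on the crown at about 8–10 N. In the last picture the white line is 3 enlarged pixels (well under 1 mm) from where I predicted it for the index step. The line sat at row 362 and the prediction was 359.
- **Surroundings:** In the last scene picture all six loose things look unmoved; I did not measure this. The gripper had withdrawn to 0.27 m high, with no contact force beyond sensor noise.

None of the checks failed or disagreed.

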